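Gauge a tram shoe retainer with the wear probe

TASK

Check the brass shoe retainer with the silver wear probe, which is lying flat on the table: first lay the probe in its blue leaning rest, ball tip down in the heel and handle in the fork, and let go, so that you can take hold of it again at a new angle. Then stand it upright with its ball lightly on the floor of the retainer's channel, about the middle of the channel's length, keep it there for about a second, and lay it back in the leaning rest and let go. Do not shift the retainer or disturb the insulator, the clip board and the carbon insert.

Things in the scene. Friction and masses are not known exactly. Their poses are not given: they have to be found in the camera images.
- probe: Silver wear probe, 200 mm, about 110 g: square aluminium handle 18 x 18 mm, 125 mm long, red band near its free end; then a round 8 mm steel shaft with a 12 mm ball at its end. Origin on the axis at half length; x points from ball to handle end (handle from x = -25 to +100 mm), y and z are square to the handle's faces. Starts lying on its handle, z up, axis 9 mm above the table.
- probe_tip (a point): The outermost point of the probe's ball, on the axis, at x = -100 mm. The probe balances within 15 mm of its origin.
- probe_head (a point): The centre of the handle's free end face, on the axis.
- rest: Blue steel leaning rest, bolted down: base plate 170 x 84 x 6 mm, a low heel pocket at one end, a fork on a 36 mm wide post at the other. Origin under the plate's centre; x points from heel to fork, z up. The probe lies in its x-z plane (y = 0), ball in the heel, handle end up towards +x, axis rising 40 degrees from the horizontal (50 from vertical), one handle face flat on the fork.
- rest_seat (a point): Where the ball tip meets the heel's end stop when the probe is home: 65 mm from the rest's centre towards -x, 20 mm above the table. The heel is open upward; its cheeks flare, stand about 5 mm clear of the ball on each side and reach 9 mm above the probe's axis. The probe may slide down to the stop when let go.
- rest_fork (a point): The point on the probe's axis over the fork's saddle, 130 mm from the ball tip when home. Saddle 8 mm wide along the probe; prongs flare from about 3 mm clear of the handle on each side and reach 16 mm above the axis, square to it. The upper 65 mm of the handle stands free on all sides.
- retainer: Brass shoe retainer, loose, 750 g: foot flange 100 x 64 x 8 mm under a straight U channel 100 mm long, open at both ends and at the top. Origin under its centre; x runs along the channel, z up. Channel 26 mm wide inside, cheeks 6 mm thick, their tops 38 mm above the table; channel floor 12 mm above the table.
- retainer_floor (a point): The middle of the channel's floor, 12 mm above the retainer's underside.
- insulator: Stubby green glass insulator, loose, standing upright, bell skirt 90 mm in diameter, 100 mm tall, 550 g. Origin under its centre. Leave alone.
- clipboard: Dark board 165 x 240 mm with a spring clip that grips an aluminium wear chart plate with coloured bars, lying flat, about 30 mm tall at the clip. Origin under its centre. Leave alone.
- carbon: Spare black carbon insert, 90 x 25 x 24 mm, lying on the table, 120 g. Origin under its centre. Leave alone.
Things that resemble listed ones, but are neither listed nor needed, are in the scene too. Of the things that look like the probe, the largest one is meant.

How it is judged:
On the way, in this order (a step that is already met when the one before it is completed fails the run):
1. the probe lies in the leaning rest, ball in the heel, handle in the fork, let go (distance between probe_tip and rest_seat below 0.02 m and y of probe_head in the frame of rest between -0.015 and 0.015 m and angle between probe's own x axis and vertical between 0.77 and 0.98 rad and contact force between the fingers and probe below 0.05 N and linear speed of probe below 0.03 m/s), for 0.3 s.
2. the probe stands upright (within 15 degrees) with its ball on the channel floor, within 25 mm of the middle of the channel's length, for half a second (x of probe_tip in the frame of retainer between -0.025 and 0.025 m and y of probe_tip in the frame of retainer between -0.013 and 0.013 m and z of probe_tip in the frame of retainer below 0.016 m and contact force between probe and retainer above 0.1 N and angle between probe's own x axis and vertical below 0.262 rad), for 0.5 s.
At the end, for the whole second after the job is handed in: The probe is back in the leaning rest and still: ball tip within 20 mm of the end stop, handle end within 15 mm of the rest's middle plane, its axis 44 to 56 degrees from vertical; retainer, insulator, clip board and carbon insert within 20 mm of where they started (distance between probe_tip and rest_seat below 0.02 m and y of probe_head in the frame of rest between -0.015 and 0.015 m and angle between probe's own x axis and vertical between 0.77 and 0.98 rad and linear speed of probe below 0.02 m/s and distance of each of retainer, insulator, clipboard, carbon from where it was at the start of the episode below 0.02 m); the robot touches nothing.
It fails at once if the retainer is shifted more than 20 mm (distance of retainer from where it was at the start of the episode above 0.02 m).
It fails at once if the probe is pressed on the retainer with more than 40 N (contact force between probe and retainer above 40 N).
It fails at once if the insulator, clip board or carbon insert is shifted more than 20 mm or the insulator tipped (distance of any of insulator, clipboard, carbon from where it was at the start of the episode above 0.02 m or angle between insulator's own z axis and vertical above 0.3 rad).
It also fails if it takes over 67 s, if anything falls off the work surface, if the arm or the gripper's body presses on something with over 40 N, if the wrist force passes 120 N, or if a joint passes its speed limit or range.

ROBOT

A 6-joint arm with a two-finger parallel gripper is mounted at the origin on the work surface. World frame = base frame: x ahead of the robot, y to its left, z up, the work surface at z = 0. Lengths are in m, angles in rad, forces in N, time in s.
With the tool pointing down it reaches from about 0.2 to 0.875 m from the base axis. Payload 3.4 kg.
Tool frame: the origin (TCP) lies between the finger pads; the fingertips stand 22 mm ahead of it and the grasp point (between the pads) lies 3 mm ahead of it (manip.tcp_to_tips is the distance from the TCP to the fingertips, in m); z points along the fingers, y is the line along which they close (so a half turn about z gives the same grasp; the last joint's range is limited). The gripper opens to 94 mm and grips with 3 to 60 N. Pads are 16 mm wide; open, the fingers measure 119 mm over their backs; the gripper's body (75 mm by 177 mm) begins 78 mm behind the grasp point.
Start: joints at [1.001, 0.276, 1.505, -0, 1.361, -0.121], TCP at [0.25, 0.518, 0.227] pointing down, gripper open.
Joint ranges: [-2.89, 2.89], [-0.75, 2.08], [0.22, 2.7], [-1.18, 4.32], [0.11, 2.71], [-2.7, 2.7]. Speed limits (rad/s): [2.57, 2.57, 3.14, 3.14, 3.14, 3.14].

INTERFACE

Orientations are given as a rotation vector (axis times angle).
In Python, from station import manip gives the robot as it stands. The module is installed in compiled form; this text tells all that it offers.
- The arm moves only by the tool send_rows, never from a script. Its argument "series" is a list of rows, each a list of 3 entries, a list of its own where there are three numbers: the shift along the tool's x, y, z in m, then the turn about the tool's z in rad, then the finger opening in m, from 0 to 0.094. In form: [[[dx, dy, dz], spin, gripper], ...]. A call has 1 to 5 rows; each row is the pose to reach, as a shift and turn from the pose commanded when the call began, along the tool's axes at that moment; what a row does not reach only later rows make up. A row lasts 1/8 s, in which the tool goes at most 62.5 mm and 10.7 degrees, less where a joint would pass 70% of its speed; a pose out of reach is approached as far as the arm can. A call with a gripper value outside its range is refused whole. The fingers move at their own pace and stop on an object; the grip force is fixed at half the most. Time passes only in rows, so rows that repeat a pose let the fingers close. It gives the time, the measured TCP pose, the force, the opening and the grip force at its end, in the units of the state.
- manip.observe(): the state, without advancing time (a new reading comes with each control period).
- manip.camera(name): name is "scene" or "top" or "wrist"; returns the picture (400x640x3 uint8, red, green, blue); there is no depth.
- manip.camera_info(name): a dict with "camera_matrix" (3x3 intrinsics, pixels), "distortion" ([k1, k2, p1, p2, k3] as OpenCV has them; the pictures are not rectified), "origin" and "rotation" of the camera in the world; the wrist camera has in their place "tool_from_camera" (4x4, takes a point from camera to tool coordinates, whose origin is the TCP and whose axes are the flange's). Camera axes: x right, y down, z forward; pixel columns grow to the right and rows downward; lengths in m; the calibration is good to about 2 mm. A picture is of the moment at which its call begins: read the wrist's pose just before it. camera_info takes no time and is no camera call.
- manip.finish_job(): hands the job in; it is judged then, once.
The state is a dict: "time": time; "qpos": joint angles; "qvel": joint speeds; "joint_efforts": joint torques, N m; "position": TCP position; "eef_rot": TCP orientation; "wrist_force": force on the tool from outside, world axes, zero at the start; "torque": the same for the moment, N m; "opening": finger opening in m; "grasp_force": force on a finger pad.
Only numpy, scipy, OpenCV 4.12 (cv2) and the standard library are available. Lean on these libraries where they do the work, as an engineer would, in place of code of your own. Each camera call takes 0.05 s, during which the arm holds its last target. There are 200 camera calls.

## Working session

There is one attempt and no reset: what is moved stays moved. The work goes in short steps, Python scripts to look and compute and a tool call to move; the robot and the scene stay as the last step left them, time stands still between calls to the robot, and variables do not carry over. Pictures are saved under pics/ and viewed, at most 10 in all, crops included, and the job is handed in when it is done.

Besides the shell and the picture viewer there is one more tool, called after "Request:" as name(argument=value, ...) on one line, values as JSON. send_rows: Moves the arm, as the interface text tells. Its arguments: {"type":"object","properties":{"series":{"type":"array"}},"required":["series"]}

```bash
mkdir -p pics; python3 - <<'E'
from station import manip
import cv2,numpy as np
for n in("top","scene","wrist"):
    cv2.imwrite(f"pics/{n}0.png",cv2.cvtColor(manip.camera(n),cv2.COLOR_RGB2BGR))
    i=manip.camera_info(n);print(n,{k:np.round(v,4).tolist() for k,v in i.items() if hasattr(v,'__len__') and not isinstance(v,str)})
s=manip.observe();print(s['position'],s['eef_rot'],s['time'],s['wrist_force'])
E
```

```text
top {'camera_matrix': [[362.2205, 0.0, 321.9118], [0.0, 362.2205, 197.7126], [0.0, 0.0, 1.0]], 'distortion': [-0.0261, 0.0, 0.0, 0.0, 0.0], 'origin': [0.4752, -0.0651, 0.9158], 'rotation': [-2.1593, 2.1449, -0.1554]}
scene {'camera_matrix': [[381.7212, 0.0, 328.838], [0.0, 381.7212, 207.2065], [0.0, 0.0, 1.0]], 'distortion': [-0.0736, 0.0, 0.0, 0.0, 0.0], 'origin': [0.9687, -0.8007, 0.7501], 'rotation': [-2.1819, -0.4954, 0.2604]}
wrist {'camera_matrix': [[354.7585, 0.0, 317.0546], [0.0, 354.7585, 201.0346], [0.0, 0.0, 1.0]], 'distortion': [-0.0198, 0.0, 0.0, 0.0, 0.0], 'tool_from_camera': [[-0.0007, -0.9741, -0.2261, 0.0661], [1.0, -0.0008, 0.0005, -0.0003], [-0.0007, -0.2261, 0.9741, -0.1562], [0.0, 0.0, 0.0, 1.0]]}
[0.24929729 0.51774266 0.22683797] [-6.98974051e-01 -3.06239172e+00  1.94114216e-03] 0.15 [ 0.10616031 -0.1916303  -0.28173081]
```

View pics/top0.png

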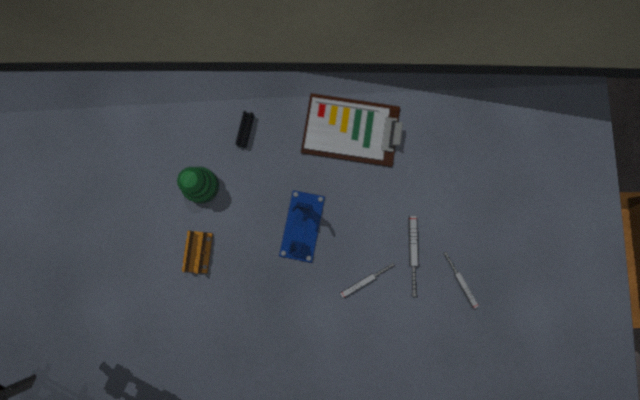

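View pics/scene0.png

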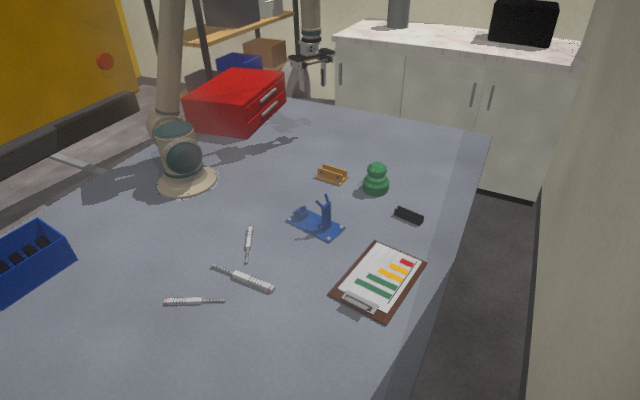

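```bash
cat > h.py <<'E'
from station import manip
import cv2,numpy as np
from scipy.spatial.transform import Rotation as R
def cam(n,s=None):
    i=manip.camera_info(n);K=np.array(i['camera_matrix']);D=np.array(i['distortion'])
    if n=='wrist':
        T=np.eye(4);T[:3,:3]=R.from_rotvec(s['eef_rot']).as_matrix();T[:3,3]=s['position']
        T=T@np.array(i['tool_from_camera']);return K,D,T[:3,:3],T[:3,3]
    r=np.array(i['rotation']);r=R.from_rotvec(r).as_matrix() if r.ndim==1 else r
    return K,D,r,np.array(i['origin'])
def ray(c,px):
    K,D,r,o=c
    u=cv2.undistortPoints(np.array(px,float).reshape(-1,1,2),K,D)[:,0]
    d=np.c_[u,np.ones(len(u))]@r.T;return o,d
def plane(c,px,z):
    o,d=ray(c,px);return o+d*((np.broadcast_to(z,len(d))-o[2])/d[:,2])[:,None]
def proj(c,P):
    K,D,r,o=c;return cv2.projectPoints(np.array(P,float).reshape(-1,3),cv2.Rodrigues(r.T)[0],-r.T@o,K,D)[0][:,0]
def tri(cs,ps):
    A=np.zeros((3,3));b=np.zeros(3)
    for c,p in zip(cs,ps):
        o,d=ray(c,[p]);d=d[0]/np.linalg.norm(d[0]);M=np.eye(3)-np.outer(d,d);A+=M;b+=M@o
    return np.linalg.solve(A,b)
def snap(n,f):
    s=manip.observe();im=manip.camera(n);cv2.imwrite(f,cv2.cvtColor(im,cv2.COLOR_RGB2BGR));return im,s
E
python3 - <<'E'
from h import *
np.set_printoptions(precision=4,suppress=True)
c=cam('top')
print('probe head,ball',plane(c,[(413,217),(414,296)],.009))
print('rest corners',plane(c,[(293,192),(325,197),(312,262),(280,257)],.006))
print('ret',plane(c,[(187,231),(213,234),(208,274),(183,270)],[.038]*4))
print('ins,carb',plane(c,[(198,185),(245,130)],.02))
s=manip.observe();print(R.from_rotvec(s['eef_rot']).as_matrix())
E
```

```text
probe head,ball [[ 0.5543 -0.2994  0.009 ]
 [ 0.3604 -0.2967  0.009 ]]
rest corners [[ 0.6163  0.0037  0.006 ]
 [ 0.604  -0.0776  0.006 ]
 [ 0.4412 -0.0463  0.006 ]
 [ 0.4529  0.0332  0.006 ]]
ret [[0.514  0.2563 0.038 ]
 [0.5073 0.1928 0.038 ]
 [0.4123 0.2005 0.038 ]
 [0.4211 0.2608 0.038 ]]
ins,carb [[0.6302 0.2417 0.02  ]
 [0.7742 0.1287 0.02  ]]
[[-0.901   0.4339 -0.0007]
 [ 0.4339  0.901  -0.0011]
 [ 0.0002 -0.0013 -1.    ]]
```

Request:
send_rows(series=[[[-0.236,-0.2,0],0,0.094],[[-0.236,-0.2,0],0,0.094],[[-0.236,-0.2,0],0,0.094],[[-0.236,-0.2,0],0,0.094],[[-0.236,-0.2,0],0,0.094]])

```text
time: 0.78
position: [0.3758, 0.2336, 0.2274]
eef_rot: [0.699, 3.062, 0.0]
wrist_force: [0.9, -0.1, 0.2]
opening: 0.094
grasp_force: 0.0
```

Request:
send_rows(series=[[[-0.236,-0.2,0],-0.264,0.094],[[-0.236,-0.2,0],-0.264,0.094],[[-0.236,-0.2,0],-0.264,0.094],[[-0.236,-0.2,0],-0.264,0.094],[[-0.236,-0.2,0],-0.264,0.094]])

```text
time: 1.4
position: [0.4987, -0.0423, 0.2274]
eef_rot: [0.291, 3.128, 0.001]
wrist_force: [0.5, -0.1, 0.5]
opening: 0.094
grasp_force: 0.0
```

```bash
python3 - <<'E'
from h import *
import json
im,s=snap('wrist','pics/w1.png');json.dump({k:np.array(s[k]).tolist() for k in('position','eef_rot')},open('w1.json','w'))
print(s['position'],s['eef_rot'],s['time'],R.from_rotvec(s['eef_rot']).as_matrix().round(4))
E
```

```text
[ 0.49867938 -0.04233787  0.22738988] [2.90500486e-01 3.12788457e+00 8.26746256e-04] 1.4 [[-9.829e-01  1.842e-01  3.000e-04]
 [ 1.842e-01  9.829e-01  5.000e-04]
 [-2.000e-04  5.000e-04 -1.000e+00]]
```

View pics/w1.png

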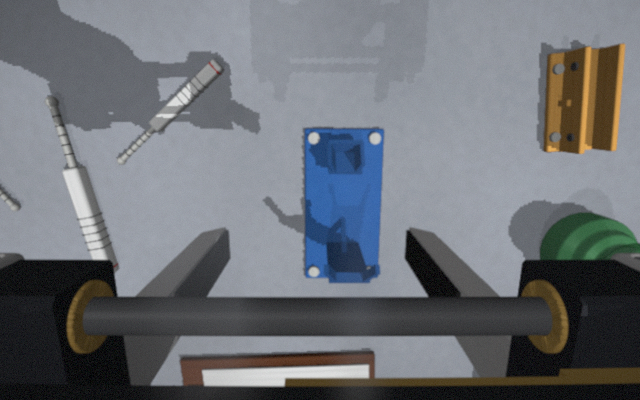

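Request:
send_rows(series=[[[-0.05,-0.1,0],0,0.094],[[-0.05,-0.1,0],0,0.094],[[-0.05,-0.1,0],0,0.094],[[-0.05,-0.1,0],0,0.094]])

```text
time: 1.95
position: [0.5284, -0.1471, 0.227]
eef_rot: [-0.29, -3.127, -0.002]
wrist_force: [0.0, -0.2, -0.6]
opening: 0.0939
grasp_force: 0.0
```

```bash
python3 - <<'E'
from h import *
import json
im,s=snap('wrist','pics/w2.png');json.dump({k:np.array(s[k]).tolist() for k in('position','eef_rot')},open('w2.json','w'))
print(s['position'],s['eef_rot'],s['time'])
a=cv2.imread('pics/w1.png')[115:290,290:400]
s1=json.load(open('w1.json'))
from scipy.ndimage import shift
c2=cam('wrist',s)
p=proj(c2,[[.53,-.02,.03],[.457,-.298,.009]]);print(p)
b=cv2.imread('pics/w2.png');x,y=p[0].astype(int);x0,y0=x-55,max(y-85,0);b1=b[y0:y0+175,x0:x0+110];print('crop',x0,y0)
cv2.imwrite('pics/v.png',np.hstack([cv2.resize(a,None,fx=3.4,fy=3.4,interpolation=3),cv2.resize(b1,(374,595),interpolation=3)]))
E
```

```text
[ 0.52841686 -0.14710677  0.22696649] [-2.90302853e-01 -3.12665695e+00 -2.02641829e-03] 1.95
[[441.67017121 164.52146795]
 [162.37075302 142.74506671]]
crop 386 79
```

View pics/v.png

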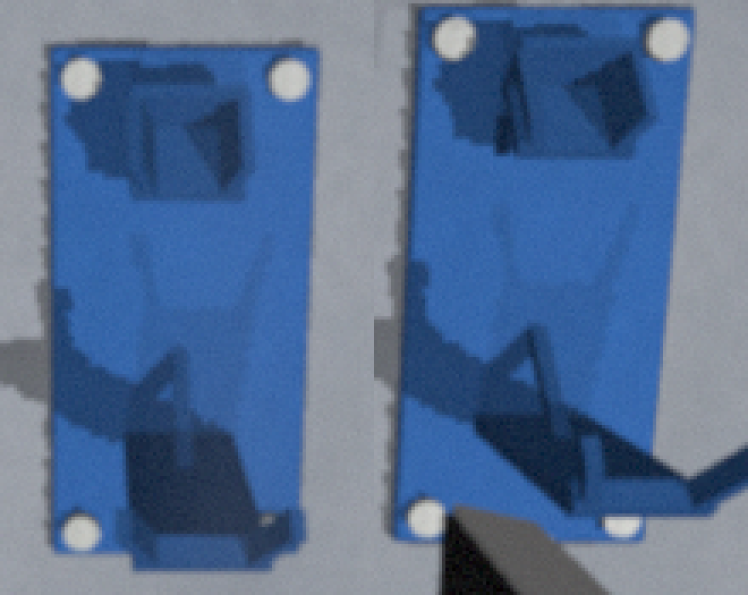

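View pics/w2.png

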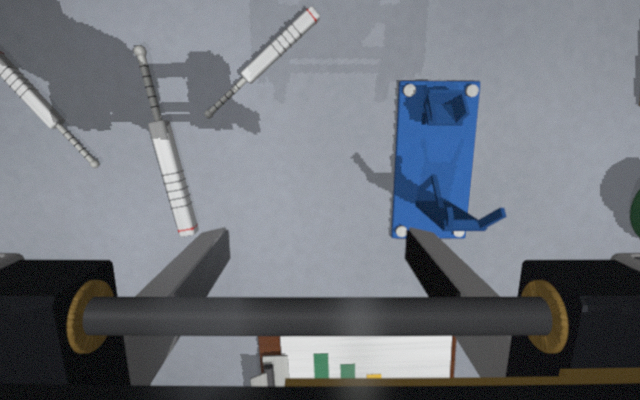

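```bash
cat > m.py <<'E'
from h import *
import json
from scipy.optimize import least_squares
np.set_printoptions(precision=4,suppress=True)
c1,c2=[cam('wrist',json.load(open(f'w{i}.json'))) for i in(1,2)]
sc=[((314.1,138.2),(409.5,90.2)),((375.3,138.2),(472.5,90.2)),((313.5,271.8),(401,231.4))]
print('screws tri',[tri([c1,c2],p) for p in sc])
co={(-85,-42):((304.1,128.5),(398.4,80.5)),(-85,42):((384.1,128.5),(479.5,81.4)),(85,-42):((305.6,276.8),(391.3,236.4)),(85,42):(None,(465.1,238.1))}
print('corners tri',[tri([c1,c2],v) for v in co.values() if v[0]])
def f(p):
    x,y,t,z=p;e=[]
    for k,v in co.items():
        X,Y=k[0]/1e3,k[1]/1e3
        P=[x+np.cos(t)*X-np.sin(t)*Y,y+np.sin(t)*X+np.cos(t)*Y,z]
        for c,q in zip((c1,c2),v):
            if q: e+=list(proj(c,[P])[0]-q)
    return e
r=least_squares(f,[.53,-.02,-.18,.006]);print('rest',r.x,np.degrees(r.x[2]),np.round(r.fun,1))
print('probe ball tri',tri([c1,c2],[(53,100),(140,50)]),'neck',tri([c1,c2],[(73,166),(158,124)]))
a=plane(c2,[(140,50)],.009)[0];b=plane(c2,[(157.5,123.5),(187.5,235)],.018)
print(a,b,'ang deg',[np.degrees(np.arctan2(*(v[1::-1]))) for v in (b[1]-a,b[1]-b[0])],np.linalg.norm((b[1]-a)[:2]))
E
python3 m.py
```

```text
screws tri [array([ 0.4526, -0.0366,  0.0072]), array([0.4643, 0.0262, 0.0091]), array([ 0.6002, -0.0653,  0.0078])]
corners tri [array([ 0.441 , -0.0452,  0.002 ]), array([ 0.4568,  0.0384, -0.0007]), array([ 0.6059, -0.0759,  0.0038])]
rest [ 0.5322 -0.019  -0.1858  0.0005] -10.643092665046305 [ 0.5 -0.3  0.3  0.2 -0.3 -0.2  0.1 -0.3  0.1 -0.  -0.2  1.3 -0.5 -0.6]
probe ball tri [ 0.363  -0.2975  0.0025] neck [ 0.435  -0.3028 -0.0027]
[ 0.3647 -0.2948  0.009 ] [[ 0.4377 -0.2936  0.018 ]
 [ 0.5576 -0.2949  0.018 ]] ang deg [np.float64(-0.04896733263598723), np.float64(-0.6401044996842553)] 0.19288333227195528
```

Request:
send_rows(series=[[[0.048,-0.16,0.1],-0.178,0.05],[[0.048,-0.16,0.1],-0.178,0.05],[[0.048,-0.16,0.1],-0.178,0.05],[[0.048,-0.16,0.1],-0.178,0.05],[[0.048,-0.16,0.1],-0.178,0.05]])

```text
time: 2.62
position: [0.4527, -0.2952, 0.1277]
eef_rot: [0.011, 3.141, 0.002]
wrist_force: [0.7, 0.5, 0.1]
opening: 0.0507
grasp_force: 0.0
```

```bash
python3 - <<'E'
from h import *
im,s=snap('wrist','pics/w3.png');m=R.from_rotvec(s['eef_rot']).as_matrix();print(s['position'],m.round(4))
E
```

```text
[ 0.45270633 -0.29517164  0.127722  ] [[-1.0e+00  6.8e-03  4.0e-04]
 [ 6.8e-03  1.0e+00  1.0e-03]
 [-4.0e-04  1.0e-03 -1.0e+00]]
```

View pics/w3.png

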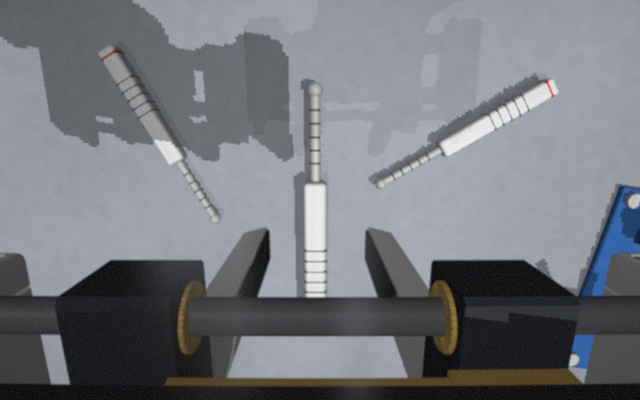

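Request:
send_rows(series=[[[0,0,0.06],0,0.05],[[0,0,0.1],0,0.05],[[0,0,0.102],0,0.05],[[0,0,0.102],0,0.05]])

```text
time: 3.18
position: [0.4541, -0.2962, 0.0271]
eef_rot: [0.008, 3.139, -0.003]
wrist_force: [-0.0, -0.2, 0.3]
opening: 0.0501
grasp_force: 0.0
```

Request:
send_rows(series=[[[0,0,0],0,0.0],[[0,0,0],0,0.0],[[0,0,0],0,0.0],[[0,0,0],0,0.0],[[0,0,0],0,0.0]])

```text
time: 3.8
position: [0.4526, -0.2966, 0.0259]
eef_rot: [0.011, 3.141, -0.001]
wrist_force: [-1.0, 0.4, 4.5]
opening: 0.0177
grasp_force: 30.0
```

```bash
python3 - <<'E'
from h import *
s=dict(position=[0.45270633,-0.29517164,0.127722],eef_rot=[0.011,3.141,0.002])
c=cam('wrist',s);print(plane(c,[(316,90),(316,183)],[.009,.018]))
s=manip.observe();print(s['position'],s['opening'],s['grasp_force'],s['qpos'])
E
```

```text
[[ 0.36579468 -0.29486267  0.009     ]
 [ 0.43431637 -0.29542842  0.018     ]]
[ 0.45258065 -0.29656924  0.02591239] 0.01773477301497068 30.001181960105896 [-7.08752610e-01  4.15956588e-01  1.85866823e+00  1.11245863e-04
  8.66332009e-01 -2.27262650e+00]
```

Request:
send_rows(series=[[[0,0,0],0,0.04],[[0,0,0],0,0.04],[[0.012,0,0],0,0.04],[[0.012,0,0],0,0.04]])

```text
time: 4.3
position: [0.4389, -0.2956, 0.0251]
eef_rot: [-0.012, -3.14, -0.002]
wrist_force: [0.1, -0.6, 0.3]
opening: 0.0399
grasp_force: 0.0
```

Request:
send_rows(series=[[[0,0,0],0,0.0],[[0,0,0],0,0.0],[[0,0,0],0,0.0],[[0,0,0],0,0.0]])

```text
time: 4.8
position: [0.4407, -0.2963, 0.0255]
eef_rot: [0.01, 3.141, -0.0]
wrist_force: [0.2, 1.0, 0.8]
opening: 0.0175
grasp_force: 30.0
```

Request:
send_rows(series=[[[0,0,-0.06],0,0.0],[[0,0,-0.12],0,0.0],[[0,0,-0.15],0,0.0],[[0,0,-0.15],0,0.0]])

```text
time: 5.3
position: [0.4416, -0.2972, 0.1776]
eef_rot: [0.01, 3.137, -0.005]
wrist_force: [0.9, 0.3, -2.1]
opening: 0.0173
grasp_force: 30.0
```

```bash
cat > w.py <<'E'
from h import *
# rest-frame targets -> tool-axis shift from measured TCP
c=np.array([.5322,-.0190]);t=np.radians(-10.64);u=np.array([np.cos(t),np.sin(t)]);v=np.array([-u[1],u[0]])
def st():
    s=manip.observe();return s,R.from_rotvec(s['eef_rot']).as_matrix(),np.array(s['position'])
def go(xr,z,yr=0):
    s,m,p=st();w=np.r_[c+xr*u+yr*v,z];yaw=np.arctan2(m[1,1],m[0,1])
    print('shift',(m.T@(w-p)).round(4),'spin',round(-(t+np.pi/2-yaw),4),'world',w.round(4))
def where():
    s,m,p=st();d=p[:2]-c;print('t',round(s['time'],2),'rest xy',(d@u).round(4),(d@v).round(4),'z',p[2].round(4),'op',round(float(s['opening']),4),'F',np.round(s['wrist_force'],1),'T',np.round(s['torque'],2),'g',round(float(s['grasp_force']),1),'yaw err',round(np.degrees(np.arctan2(m[1,1],m[0,1])-t-np.pi/2),2))
E
python3 -c "
from w import *
where();go(.0025,.140+.017)"
```

```text
t 5.3 rest xy -0.0377 -0.2901 z 0.1776 op 0.0173 F [ 0.9  0.3 -2.1] T [ 0.    0.07 -0.01] g 30.0 yaw err 10.26
shift [-0.0911  0.2784  0.02  ] spin 0.179 world [ 0.5347 -0.0195  0.157 ]
```

Request:
send_rows(series=[[[-0.091,0.278,0],0.179,0.0],[[-0.091,0.278,0],0.179,0.0],[[-0.091,0.278,0],0.179,0.0],[[-0.091,0.278,0],0.179,0.0],[[-0.091,0.278,0],0.179,0.0]])

```text
time: 5.92
position: [0.5323, -0.0161, 0.1728]
eef_rot: [-0.289, -3.124, -0.001]
wrist_force: [0.2, -0.9, -1.3]
opening: 0.0177
grasp_force: 30.0
```

Request:
send_rows(series=[[[0,0,0],0,0.0],[[0,0,0],0,0.0],[[0,0,0],0,0.0]])

```text
time: 6.3
position: [0.5326, -0.02, 0.1746]
eef_rot: [-0.294, -3.126, 0.0]
wrist_force: [0.0, -0.4, -1.0]
opening: 0.0178
grasp_force: 30.0
```

```bash
python3 -c "
from w import *
where();go(.0025,.127)
im,s=snap('wrist','pics/w4.png');im,_=snap('scene','pics/s4.png')
c1=cam('wrist',s)
def P(x,y,z):return [*(c+x*u+y*v),z]
print(proj(c1,[P(-.065,0,.020),P(-.085,-.042,.006),P(-.085,.042,.006)]))
a=cv2.imread('pics/w4.png')
b=cv2.imread('pics/s4.png')[150:270,240:400]
cv2.imwrite('pics/v4.png',np.vstack([cv2.resize(a[0:300,200:440],(640,800))[:0],np.hstack([cv2.resize(a[0:300],(480,300)) if 0 else a[0:290,220:420].repeat(2,0).repeat(2,1),cv2.resize(b,(400,580)) if 0 else cv2.copyMakeBorder(b.repeat(2,0).repeat(2,1),0,340,0,0,0)])]))"
```

```text
t 6.3 rest xy 0.0005 -0.0009 z 0.1746 op 0.0178 F [ 0.  -0.4 -1. ] T [0.06 0.04 0.01] g 30.0 yaw err -0.1
shift [-0.002   0.0009  0.0476] spin -0.0017 world [ 0.5347 -0.0195  0.127 ]
[[317.88092402 119.791663  ]
 [270.17328709  96.70692313]
 [365.41640799  96.47639136]]Traceback (most recent call last):
  File "<string>", line 10, in <module>
    cv2.imwrite('pics/v4.png',np.vstack([cv2.resize(a[0:300,200:440],(640,800))[:0],np.hstack([cv2.resize(a[0:300],(480,300)) if 0 else a[0:290,220:420].repeat(2,0).repeat(2,1),cv2.resize(b,(400,580)) if 0 else cv2.copyMakeBorder(b.repeat(2,0).repeat(2,1),0,340,0,0,0)])]))
                              ~~~~~~~~~^^^^^^^^^^^^^^^^^^^^^^^^^^^^^^^^^^^^^^^^^^^^^^^^^^^^^^^^^^^^^^^^^^^^^^^^^^^^^^^^^^^^^^^^^^^^^^^^^^^^^^^^^^^^^^^^^^^^^^^^^^^^^^^^^^^^^^^^^^^^^^^^^^^^^^^^^^^^^^^^^^^^^^^^^^^^^^^^^^^^^^^^^^^^^^^^^^^^^^^^^^^^^^^^^^^^^^^^^^^^^^^^^^^^^^^^^
    return _nx.concatenate(arrs, 0, dtype=dtype, casting=casting)
           ~~~~~~~~~~~~~~~^^^^^^^^^^^^^^^^^^^^^^^^^^^^^^^^^^^^^^^
ValueError: all the input array dimensions except for the concatenation axis must match exactly, but along dimension 1, the array at index 0 has size 640 and the array at index 1 has size 720
```

```bash
cat > cmb.py <<'E'
import cv2,sys
n=sys.argv[1]
a=cv2.imread(f'pics/w{n}.png')[0:290,230:410];b=cv2.imread(f'pics/s{n}.png')[150:260,250:380]
a=cv2.resize(a,(360,580),interpolation=3);b=cv2.resize(b,None,fx=3.3,fy=3.3,interpolation=3)
b=cv2.copyMakeBorder(b,0,580-b.shape[0],0,0,0)
cv2.imwrite(f'pics/v{n}.png',cv2.hconcat([a,b]))
E
python3 cmb.py 4
```

```text
(no output)
```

View pics/v4.png

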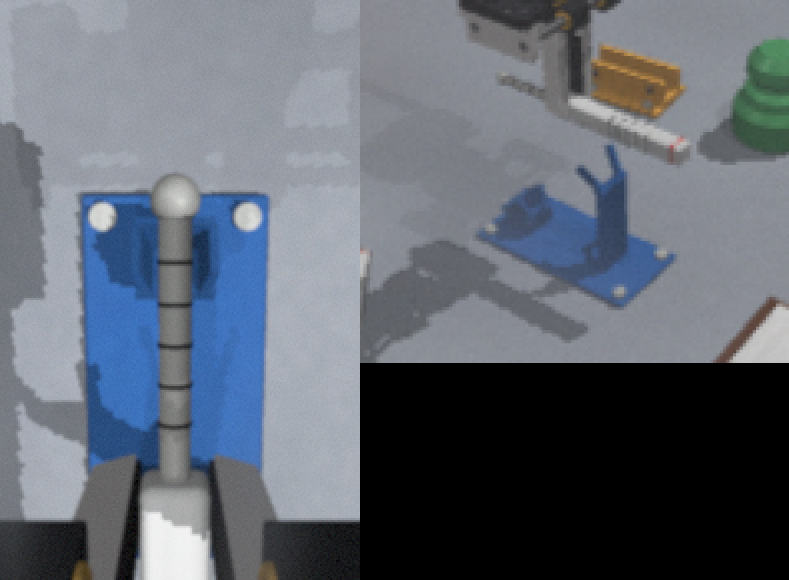

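Request:
send_rows(series=[[[-0.002,0.0005,0.025],0,0.0],[[-0.002,0.0005,0.045],0,0.0],[[-0.002,0.0005,0.045],0,0.0],[[-0.002,0.0005,0.045],0,0.0]])

```text
time: 6.9
position: [0.5359, -0.0194, 0.1312]
eef_rot: [0.293, 3.127, -0.0]
wrist_force: [0.7, 0.4, -0.8]
opening: 0.0178
grasp_force: 30.0
```

```bash
python3 -c "
from w import *
where();go(.0019,.0938+.017)"
```

```text
t 6.9 rest xy 0.0037 0.0003 z 0.1312 op 0.0178 F [ 0.7  0.4 -0.8] T [ 0.02  0.01 -0.04] g 30.0 yaw err -0.06
shift [ 0.0018 -0.0003  0.0204] spin -0.001 world [ 0.5341 -0.0194  0.1108]
```

Request:
send_rows(series=[[[0.001,0,0.007],0,0.0],[[0.0015,0,0.012],0,0.0],[[0.002,0,0.016],0,0.0],[[0.002,0,0.02],0,0.0],[[0.002,0,0.02],0,0.0]])

```text
time: 7.52
position: [0.534, -0.0186, 0.1114]
eef_rot: [0.291, 3.126, -0.001]
wrist_force: [-0.5, -1.0, 4.6]
opening: 0.0175
grasp_force: 30.0
```

```bash
python3 -c "
from w import *
where();snap('wrist','pics/w5.png');snap('scene','pics/s5.png');go(.0049,.1002)"; python3 cmb.py 5
```

```text
t 7.53 rest xy 0.0016 0.0007 z 0.1114 op 0.0175 F [-0.5 -1.   4.6] T [-0.03  0.02 -0.05] g 30.0 yaw err 0.01
shift [-0.0033 -0.0007  0.0111] spin 0.0001 world [ 0.537  -0.0199  0.1002]
```

View pics/v5.png

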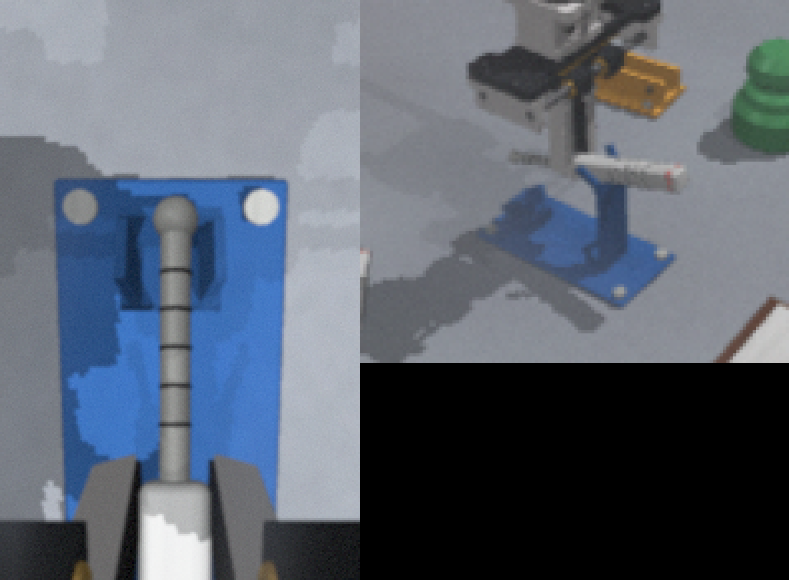

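Request:
send_rows(series=[[[-0.001,-0.001,0.005],0,0.0],[[-0.002,-0.001,0.008],0,0.0],[[-0.003,-0.001,0.011],0,0.0],[[-0.0045,-0.001,0.0135],0,0.0],[[-0.0045,-0.001,0.0135],0,0.0]])

```text
time: 8.25
position: [0.5368, -0.0194, 0.0971]
eef_rot: [-0.291, -3.126, -0.002]
wrist_force: [-1.8, 1.8, 4.2]
opening: 0.0178
grasp_force: 30.0
```

```bash
python3 -c "
from w import *
where();snap('wrist','pics/w6.png');snap('scene','pics/s6.png')"; python3 cmb.py 6
```

```text
t 8.25 rest xy 0.0046 0.0004 z 0.0971 op 0.0178 F [-1.8  1.8  4.2] T [0.34 0.26 0.04] g 30.0 yaw err -0.01
```

View pics/v6.png

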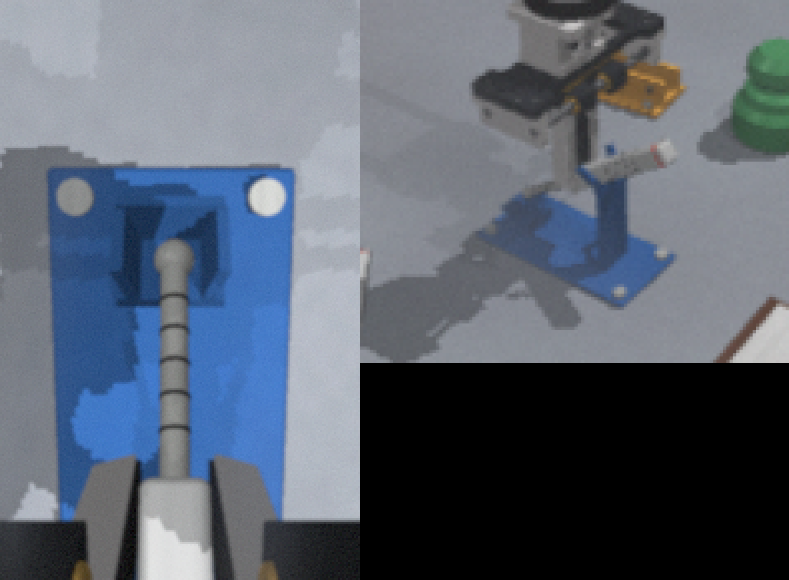

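Request:
send_rows(series=[[[0,0,0],0,0.021],[[0,0,0],0,0.03],[[0,0,0],0,0.036],[[0,0,0],0,0.036],[[0,0,0],0,0.036]])

```text
time: 8.98
position: [0.5377, -0.0203, 0.0969]
eef_rot: [0.292, 3.128, 0.0]
wrist_force: [-0.7, 0.1, 0.6]
opening: 0.0353
grasp_force: 0.0
```

Request:
send_rows(series=[[[0,0,-0.06],0,0.05],[[0,0,-0.1],0,0.05],[[0,0,-0.1],0,0.05],[[0,0,-0.1],0,0.05]])

```text
time: 9.48
position: [0.5369, -0.0201, 0.1962]
eef_rot: [-0.291, -3.127, -0.0]
wrist_force: [0.4, -0.1, -0.5]
opening: 0.0498
grasp_force: 0.0
```

```bash
python3 -c "
from w import *
where();im,s=snap('wrist','pics/w7.png');snap('scene','pics/s7.png')
c1=cam('wrist',s)
f=lambda d:[*(c+(-.065+d*np.cos(.698))*u),.020+d*np.sin(.698)]
print(proj(c1,[f(.006),f(.075)]))"; python3 cmb.py 7
```

```text
t 9.47 rest xy 0.0049 -0.0002 z 0.1962 op 0.0498 F [ 0.4 -0.1 -0.5] T [-0.02 -0.05 -0.07] g 0.0 yaw err -0.01
[[317.0737706  119.99818013]
 [317.17675603 186.58135486]]
```

View pics/v7.png

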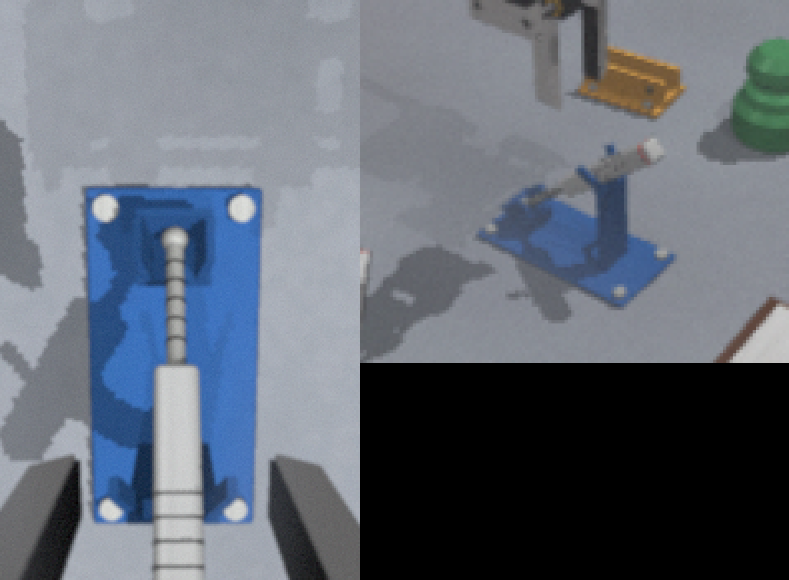

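Request:
send_rows(series=[[[-0.059,0,0],0,0.05],[[-0.059,0,0],0,0.05],[[-0.059,0,0.03],0,0.05],[[-0.059,0,0.065],0,0.05],[[-0.059,0,0.065],0,0.05]])

```text
time: 10.2
position: [0.5921, -0.0305, 0.1285]
eef_rot: [-0.291, -3.119, -0.001]
wrist_force: [-0.5, 1.1, -0.7]
opening: 0.0498
grasp_force: 0.0
```

```bash
cat > ret.py <<'E'
from h import *
import json
from scipy.optimize import minimize
views=[(cam('wrist',json.load(open('w1.json'))),'pics/w1.png',(slice(30,170),slice(530,640))),(cam('top'),'pics/top0.png',(slice(220,285),slice(170,225))),(cam('scene'),'pics/scene0.png',(slice(155,195),slice(305,357)))]
M=[]
for c,f,sl in views:
    h=cv2.cvtColor(cv2.imread(f),cv2.COLOR_BGR2HSV);m=cv2.inRange(h,(8,110,40),(28,255,255));z=np.zeros_like(m);z[sl]=m[sl]
    M.append(cv2.morphologyEx(z,cv2.MORPH_CLOSE,np.ones((5,5)))>0)
B=[(-32,32,0,8),(-19,19,8,12),(-19,-13,8,38),(13,19,8,38)]
def mask(c,p,shape):
    o=np.zeros(shape,np.uint8);C,S=np.cos(p[2]),np.sin(p[2])
    for y0,y1,z0,z1 in B:
        P=[[p[0]+C*x-S*y,p[1]+S*x+C*y,z] for x in(-.05,.05) for y in(y0/1e3,y1/1e3) for z in(z0/1e3,z1/1e3)]
        q=cv2.convexHull((proj(c,P)*16).astype(np.int32));cv2.fillConvexPoly(o,q,1,shift=4)
    return o>0
def iou(p,which=(0,1,2)):
    e=0
    for i in which:
        a=mask(views[i][0],p,M[i].shape);e+=1-(a&M[i]).sum()/(a|M[i]).sum()
    return e/len(which)
print([int(m.sum()) for m in M])
for w in((0,),(1,),(0,1,2)):
    r=min((minimize(iou,[.465,.228,a],args=(w,),method='Nelder-Mead',options=dict(initial_simplex=[[.465,.228,a],[.475,.228,a],[.465,.238,a],[.465,.228,a+.15]])) for a in(-.1,.1)),key=lambda r:r.fun)
    print(w,r.x.round(4),np.degrees(r.x[2]).round(1),round(r.fun,3))
E
python3 ret.py; python3 -c "
from w import *
where()"
```

```text
[7187, 1034, 418]
(0,) [ 0.4662  0.24   -0.053 ] -3.0 0.116
(1,) [ 0.4661  0.2414 -0.091 ] -5.2 0.106
(0, 1, 2) [ 0.4656  0.2419 -0.1361] -7.8 0.142
t 10.2 rest xy 0.0609 -0.0002 z 0.1285 op 0.0498 F [-0.5  1.1 -0.7] T [0.03 0.01 0.02] g 0.0 yaw err -0.01
```

Request:
send_rows(series=[[[0,0,0],0,0.0],[[0,0,0],0,0.0],[[0,0,0],0,0.0],[[0,0,0],0,0.0],[[0,0,0],0,0.0]])

```text
time: 10.82
position: [0.5961, -0.0311, 0.1329]
eef_rot: [0.291, 3.126, 0.0]
wrist_force: [-0.2, 2.0, 4.7]
opening: 0.018
grasp_force: 30.0
```

Request:
send_rows(series=[[[0.001,0,0.001],0,0.0],[[0.001,0,0.001],0,0.0]])

```text
time: 11.08
position: [0.5961, -0.0311, 0.1328]
eef_rot: [0.291, 3.124, -0.0]
wrist_force: [0.8, 0.3, 8.1]
opening: 0.0177
grasp_force: 30.0
```

```bash
python3 -c "
from w import *
where()"
```

```text
t 11.07 rest xy 0.065 -0.0001 z 0.1328 op 0.0177 F [0.8 0.3 8.1] T [0.08 0.15 0.04] g 30.0 yaw err -0.0
```

Request:
send_rows(series=[[[0.005,0,-0.005],0,0.0],[[0.01,0,-0.01],0,0.0],[[0.0155,0,-0.015],0,0.0],[[0.0205,0,-0.0195],0,0.0],[[0.0205,0,-0.0195],0,0.0]])

```text
time: 11.7
position: [0.5749, -0.0272, 0.1514]
eef_rot: [0.291, 3.126, -0.0]
wrist_force: [4.0, -0.6, 3.8]
opening: 0.0178
grasp_force: 30.0
```

```bash
python3 -c "
from w import *
where()"
```

```text
t 11.7 rest xy 0.0435 -0.0002 z 0.1514 op 0.0178 F [ 4.  -0.6  3.8] T [-0.21 -1.06 -0.  ] g 30.0 yaw err -0.0
```

Request:
send_rows(series=[[[0.0115,0,-0.0085],0,0.0],[[0.0235,0,-0.016],0,0.0],[[0.036,0,-0.0225],0,0.0],[[0.0495,0,-0.028],0,0.0],[[0.0495,0,-0.028],0,0.0]])

```text
time: 12.32
position: [0.5237, -0.0176, 0.1788]
eef_rot: [-0.291, -3.126, -0.0]
wrist_force: [1.9, -1.3, 4.1]
opening: 0.0174
grasp_force: 30.0
```

```bash
python3 -c "
from w import *
where();im,s=snap('wrist','pics/w8.png');g=cv2.cvtColor(cv2.imread('pics/w8.png'),cv2.COLOR_BGR2HSV)
c1=cam('wrist',s)
C=np.r_[c-.0604*u,.0239];print('ball pred',proj(c1,[C]))
# silver = low saturation against blue; widths along rows
m=(g[:,:,1]<70)&(g[:,:,2]>60)
for r in range(0,290,12): 
    k=np.where(m[r,290:345])[0];print(r,(k.min()+290,k.max()+290,len(k)) if len(k) else None,end=' ')"
```

```text
t 12.32 rest xy -0.0086 -0.0001 z 0.1788 op 0.0174 F [ 1.9 -1.3  4.1] T [-0.15 -0.27  0.01] g 30.0 yaw err 0.01
ball pred [[317.06750102 136.1940765 ]]
0 (np.int64(290), np.int64(344), 55) 12 (np.int64(290), np.int64(344), 55) 24 (np.int64(290), np.int64(344), 55) 36 (np.int64(290), np.int64(344), 55) 48 (np.int64(290), np.int64(344), 55) 60 (np.int64(290), np.int64(344), 55) 72 (np.int64(290), np.int64(344), 55) 84 (np.int64(290), np.int64(344), 55) 96 (np.int64(290), np.int64(344), 55) 108 None 120 None 132 (np.int64(310), np.int64(324), 15) 144 (np.int64(313), np.int64(321), 9) 156 (np.int64(313), np.int64(321), 9) 168 (np.int64(306), np.int64(328), 23) 180 (np.int64(304), np.int64(330), 27) 192 (np.int64(304), np.int64(331), 28) 204 (np.int64(303), np.int64(331), 29) 216 (np.int64(302), np.int64(332), 31) 228 (np.int64(292), np.int64(340), 41) 240 (np.int64(290), np.int64(344), 47) 252 (np.int64(290), np.int64(344), 45) 264 (np.int64(290), np.int64(344), 41) 276 (np.int64(298), np.int64(336), 39) 288 (np.int64(297), np.int64(337), 41)
```

Request:
send_rows(series=[[[0.0137,0,-0.0043],0,0.0],[[0.0277,0,-0.0074],0,0.0],[[0.0415,0,-0.0093],0,0.0],[[0.0545,0,-0.0095],0,0.0],[[0.0545,0,-0.0095],0,0.0]])

```text
time: 13.0
position: [0.4712, -0.0076, 0.1886]
eef_rot: [0.291, 3.128, 0.0]
wrist_force: [1.6, -0.4, 4.6]
opening: 0.0175
grasp_force: 30.0
```

```bash
cat > prof.py <<'E'
from w import *
def prof(n,C):
    im,s=snap('wrist',f'pics/w{n}.png');g=cv2.cvtColor(cv2.imread(f'pics/w{n}.png'),cv2.COLOR_BGR2HSV)
    print('pred',proj(cam('wrist',s),[C]).round(1))
    m=(g[:,:,1]<70)&(g[:,:,2]>60)
    for r in range(90,270,6):
        k=np.where(m[r,290:345])[0];print(r,(int(k.min()+290),int(k.max()+290),len(k)) if len(k) else None,end=' ')
E
python3 -c "
from prof import *
where();prof(9,np.r_[c-.0604*u,.0239])"
```

```text
t 13.0 rest xy -0.062 -0.0001 z 0.1886 op 0.0175 F [ 1.6 -0.4  4.6] T [-0.15 -0.53 -0.01] g 30.0 yaw err 0.01
pred [[317.  193.9]]
90 (290, 344, 55) 96 (290, 344, 55) 102 (290, 344, 55) 108 (290, 344, 55) 114 (290, 344, 55) 120 (290, 344, 55) 126 (290, 344, 55) 132 (290, 344, 55) 138 (290, 344, 55) 144 (290, 344, 55) 150 (290, 344, 55) 156 (290, 344, 55) 162 (290, 344, 55) 168 None 174 (344, 344, 1) 180 None 186 (313, 320, 8) 192 (311, 323, 13) 198 (313, 321, 9) 204 (313, 321, 9) 210 (306, 328, 23) 216 (305, 329, 25) 222 (305, 329, 25) 228 (294, 340, 33) 234 (290, 344, 44) 240 (290, 344, 44) 246 (290, 344, 41) 252 (290, 344, 39) 258 (290, 344, 39) 264 (290, 344, 39)
```

Request:
send_rows(series=[[[0,0,-0.04],0,0.0],[[0,0,-0.08],0,0.0],[[0,0,-0.08],0,0.0]])

```text
time: 13.42
position: [0.472, -0.0077, 0.2692]
eef_rot: [-0.291, -3.128, -0.001]
wrist_force: [0.3, 0.1, -2.1]
opening: 0.0176
grasp_force: 30.0
```

Request:
send_rows(series=[[[0.012,0.06,0],0,0.0],[[0.024,0.12,0],0,0.0],[[0.037,0.18,0],0,0.0],[[0.05,0.24,0],0,0.0],[[0.05,0.24,0],0,0.0]])

```text
time: 14.05
position: [0.4646, 0.2404, 0.2648]
eef_rot: [-0.281, -3.121, 0.002]
wrist_force: [-0.4, -0.9, -1.9]
opening: 0.0178
grasp_force: 30.0
```

Request:
send_rows(series=[[[0,0,0],0,0.0],[[0,0,0],0,0.0],[[0,0,0],0,0.0],[[0,0,0],0,0.0]])

```text
time: 14.55
position: [0.4677, 0.2362, 0.2681]
eef_rot: [0.294, 3.128, 0.0]
wrist_force: [0.1, 0.3, -0.8]
opening: 0.0175
grasp_force: 30.0
```

```bash
cat > ret2.py <<'E'
from prof import *
from scipy.optimize import minimize
s,m,p=st();prof(10,p-[0,0,.165]);print(p.round(4),m[:2,1].round(3))
c1=cam('wrist',s);h=cv2.cvtColor(cv2.imread('pics/w10.png'),cv2.COLOR_BGR2HSV)
M=cv2.inRange(h,(8,110,40),(28,255,255));M[280:]=0
n,l,st_,_=cv2.connectedComponentsWithStats(M);print(st_[1:][st_[1:,4]>60])
M=cv2.morphologyEx(M,cv2.MORPH_CLOSE,np.ones((15,15)))>0
B=[(-32,32,0,8),(-19,19,8,12),(-19,-13,8,38),(13,19,8,38)]
def mask(q,B=B):
    o=np.zeros(M.shape,np.uint8);C,S=np.cos(q[2]),np.sin(q[2])
    for y0,y1,z0,z1 in B:
        P=[[q[0]+C*x-S*y,q[1]+S*x+C*y,z] for x in(-.05,.05) for y in(y0/1e3,y1/1e3) for z in(z0/1e3,z1/1e3)]
        cv2.fillConvexPoly(o,cv2.convexHull((proj(c1,P)*16).astype(np.int32)),1,shift=4)
    o[280:]=0
    return o>0
f=lambda q:1-(mask(q)&M).sum()/(mask(q)|M).sum()
for a in(-.15,0.,.1):
    r=minimize(f,[.466,.24,a],method='Nelder-Mead',options=dict(initial_simplex=[[.466,.24,a],[.476,.24,a],[.466,.25,a],[.466,.24,a+.12]]));print(r.x.round(4),round(r.fun,3))
E
python3 ret2.py
```

```text
pred [[316.9 192.1]]
90 (290, 344, 55) 96 (290, 344, 55) 102 (290, 344, 55) 108 (290, 344, 55) 114 (290, 344, 55) 120 (290, 344, 55) 126 (290, 344, 55) 132 (290, 344, 14) 138 None 144 (293, 343, 14) 150 (290, 298, 7) 156 (290, 291, 2) 162 (290, 291, 2) 168 (290, 292, 3) 174 (290, 293, 4) 180 (290, 293, 4) 186 (290, 319, 10) 192 (290, 323, 18) 198 (290, 344, 20) 204 (290, 341, 26) 210 (290, 328, 31) 216 (290, 344, 50) 222 (290, 344, 55) 228 (290, 344, 55) 234 (290, 344, 50) 240 (290, 344, 48) 246 (290, 344, 42) 252 (290, 344, 38) 258 (290, 344, 39) 264 (290, 344, 39) [0.4677 0.2362 0.2681] [0.186 0.982]
[[ 290  129   60   90 3663]]
[ 0.4654  0.2408 -0.0926] 0.114
[ 0.4657  0.2401 -0.1051] 0.114
[ 0.4652  0.2399 -0.0971] 0.115
```

Request:
send_rows(series=[[[0.0025,0.0035,0.02],0,0.0],[[0.0025,0.0035,0.045],0,0.0],[[0.0025,0.0035,0.055],0,0.0],[[0.0025,0.0035,0.062],0,0.0],[[0.0025,0.0035,0.068],0,0.0]])

```text
time: 15.22
position: [0.4662, 0.2412, 0.2003]
eef_rot: [0.292, 3.127, 0.001]
wrist_force: [0.2, 0.4, -0.6]
opening: 0.0173
grasp_force: 30.0
```

Request:
send_rows(series=[[[0,0,0.002],0,0.0],[[0,0,0.004],0,0.0],[[0,0,0.006],0,0.0],[[0,0,0.008],0,0.0],[[0,0,0.01],0,0.0]])

```text
time: 15.85
position: [0.4657, 0.2411, 0.19]
eef_rot: [0.291, 3.128, 0.0]
wrist_force: [-0.8, 0.7, -0.4]
opening: 0.0174
grasp_force: 30.0
```

```bash
python3 -c "
from w import *
s,m,p=st();print(p);where()"
```

```text
[0.46571027 0.2411311  0.18995006]
t 15.85 rest xy -0.1134 0.2434 z 0.19 op 0.0174 F [-0.8  0.7 -0.4] T [-0.01  0.01 -0.01] g 30.0 yaw err -0.01
```

Request:
send_rows(series=[[[0,0,0.0015],0,0.0],[[0,0,0.003],0,0.0],[[0,0,0.004],0,0.0],[[0,0,0.005],0,0.0],[[0,0,0.005],0,0.0]])

```text
time: 16.48
position: [0.4656, 0.2411, 0.1849]
eef_rot: [-0.291, -3.128, -0.0]
wrist_force: [-0.8, -0.7, -0.5]
opening: 0.0173
grasp_force: 30.0
```

Request:
send_rows(series=[[[0,0,0.001],0,0.0],[[0,0,0.002],0,0.0],[[0,0,0.002],0,0.0]])

```text
time: 16.85
position: [0.4656, 0.2411, 0.1829]
eef_rot: [-0.291, -3.128, -0.0]
wrist_force: [0.1, 0.3, -0.5]
opening: 0.0177
grasp_force: 30.0
```

Request:
send_rows(series=[[[0,0,0.001],0,0.0],[[0,0,0.0015],0,0.0],[[0,0,0.0015],0,0.0]])

```text
time: 17.23
position: [0.4657, 0.2411, 0.1814]
eef_rot: [-0.291, -3.128, -0.0]
wrist_force: [-0.0, 0.2, -0.9]
opening: 0.0177
grasp_force: 30.0
```

Request:
send_rows(series=[[[0,0,0.001],0,0.0],[[0,0,0.001],0,0.0]])

```text
time: 17.48
position: [0.4656, 0.2411, 0.1804]
eef_rot: [-0.291, -3.128, 0.0]
wrist_force: [0.1, 0.2, -0.9]
opening: 0.0175
grasp_force: 30.0
```

Request:
send_rows(series=[[[0,0,0.0007],0,0.0],[[0,0,0.0015],0,0.0],[[0,0,0.0015],0,0.0]])

```text
time: 17.85
position: [0.466, 0.2412, 0.1798]
eef_rot: [0.291, 3.127, 0.001]
wrist_force: [-0.8, -0.2, 4.9]
opening: 0.0179
grasp_force: 30.0
```

Request:
send_rows(series=[[[0,0,0.0007],0,0.0],[[0,0,0.0015],0,0.0],[[0,0,0.0015],0,0.0]])

```text
time: 18.23
position: [0.4664, 0.2412, 0.1795]
eef_rot: [0.291, 3.125, 0.001]
wrist_force: [-2.2, -1.2, 11.8]
opening: 0.018
grasp_force: 30.0
```

Request:
send_rows(series=[[[0,0,-0.001],0,0.0],[[0,0,-0.001],0,0.0],[[0,0,-0.001],0,0.0],[[0,0,-0.001],0,0.0],[[0,0,-0.001],0,0.0]])

```text
time: 18.85
position: [0.4662, 0.2412, 0.1797]
eef_rot: [0.291, 3.126, 0.001]
wrist_force: [-1.1, -0.7, 7.6]
opening: 0.0173
grasp_force: 30.0
```

Request:
send_rows(series=[[[0,0,0],0,0.0],[[0,0,0],0,0.0],[[0,0,0],0,0.0],[[0,0,0],0,0.0],[[0,0,0],0,0.0]])

```text
time: 19.48
position: [0.4661, 0.2412, 0.1797]
eef_rot: [0.291, 3.126, 0.001]
wrist_force: [-1.3, -0.6, 7.3]
opening: 0.0177
grasp_force: 30.0
```

```bash
python3 -c "
from prof import *
where();s,m,p=st();prof(11,[.4656,.2405,.018])
h=cv2.cvtColor(cv2.imread('pics/w11.png'),cv2.COLOR_BGR2HSV);M=cv2.inRange(h,(8,110,40),(28,255,255));M[260:]=0
print()
for r in range(100,230,8):
    k=np.where(M[r,270:380]>0)[0]
    if len(k):
        j=np.where(np.diff(k)>2)[0];print(r,k[0]+270,[(int(k[i]+271),int(k[i+1]+269)) for i in j],k[-1]+270)
print([proj(cam('wrist',s),[[.4655+a*.9945+b*.105,.2402-a*.105+b*.9945,z]]).round(0).tolist() for a,b,z in [(-.05,-.019,.038),(-.05,-.013,.038),(-.05,.013,.038),(-.05,.019,.038),(-.05,-.032,.008),(-.05,.032,.008)]])
"
```

```text
t 19.48 rest xy -0.113 0.2435 z 0.1797 op 0.0177 F [-1.3 -0.6  7.3] T [-0.2   0.36 -0.04] g 30.0 yaw err -0.0
pred [[316.  192.2]]
90 (290, 344, 55) 96 (290, 344, 55) 102 (290, 344, 55) 108 (290, 344, 55) 114 (290, 344, 55) 120 (290, 344, 55) 126 (290, 344, 55) 132 (290, 344, 55) 138 (290, 291, 2) 144 None 150 (335, 344, 10) 156 (335, 342, 8) 162 None 168 None 174 None 180 None 186 (313, 320, 8) 192 (312, 322, 11) 198 (313, 321, 9) 204 (313, 321, 9) 210 (306, 328, 23) 216 (305, 329, 25) 222 (292, 344, 33) 228 (290, 344, 42) 234 (290, 344, 45) 240 (290, 344, 46) 246 (290, 344, 41) 252 (290, 344, 38) 258 (290, 344, 39) 264 (290, 344, 39) 
140 278 [] 345
148 278 [] 334
156 289 [(335, 343)] 346
164 280 [] 347
172 281 [] 347
180 282 [] 348
188 283 [(311, 322)] 349
196 284 [(313, 321)] 349
204 285 [(313, 321)] 350
212 286 [(304, 329)] 350
220 287 [(304, 330)] 340
228 298 [(304, 331), (337, 347)] 351
[[[288.0, 140.0]], [[295.0, 139.0]], [[326.0, 137.0]], [[333.0, 136.0]], [[276.0, 139.0]], [[346.0, 133.0]]]
```

Request:
send_rows(series=[[[0,0,-0.03],0,0.0],[[0,0,-0.08],0,0.0],[[0,0,-0.08],0,0.0]])

```text
time: 19.9
position: [0.4679, 0.242, 0.2619]
eef_rot: [0.291, 3.121, 0.006]
wrist_force: [-0.9, 0.4, -2.1]
opening: 0.0178
grasp_force: 30.0
```

Request:
send_rows(series=[[[-0.02,-0.05,0],0,0.0],[[-0.04,-0.1,0],0,0.0],[[-0.062,-0.15,0],0,0.0],[[-0.083,-0.2,0],0,0.0],[[-0.103,-0.2435,0],0,0.0]])

```text
time: 20.52
position: [0.5213, -0.019, 0.2567]
eef_rot: [-0.292, -3.125, -0.0]
wrist_force: [1.6, 0.6, -1.1]
opening: 0.0175
grasp_force: 30.0
```

Request:
send_rows(series=[[[0,0,0],0,0.0],[[0,0,0],0,0.0],[[0,0,0],0,0.0],[[0,0,0],0,0.0]])

```text
time: 21.02
position: [0.5216, -0.0161, 0.2584]
eef_rot: [-0.289, -3.128, -0.0]
wrist_force: [-0.7, 0.7, -1.6]
opening: 0.0174
grasp_force: 30.0
```

```bash
python3 -c "
from prof import *
where();go(-.010,.190);s,m,p=st();prof(12,p-[0,0,.162])"
```

```text
t 21.02 rest xy -0.0109 0.0009 z 0.2584 op 0.0174 F [-0.7  0.7 -1.6] T [ 0.01  0.02 -0.01] g 30.0 yaw err 0.1
shift [-0.0009 -0.001   0.0684] spin 0.0017 world [ 0.5224 -0.0172  0.19  ]
pred [[316.9 192.8]]
90 (290, 344, 55) 96 (290, 344, 55) 102 (290, 344, 55) 108 (290, 344, 55) 114 None 120 (290, 344, 9) 126 (343, 344, 2) 132 None 138 None 144 None 150 None 156 None 162 None 168 None 174 None 180 None 186 (314, 320, 7) 192 (312, 323, 12) 198 (313, 321, 9) 204 (313, 321, 9) 210 (306, 328, 23) 216 (305, 329, 25) 222 (304, 329, 26) 228 (294, 340, 34) 234 (290, 344, 44) 240 (290, 344, 45) 246 (290, 344, 42) 252 (290, 344, 38) 258 (290, 344, 40) 264 (290, 344, 39)
```

Request:
send_rows(series=[[[-0.001,-0.001,0.03],0,0.0],[[-0.001,-0.001,0.055],0,0.0],[[-0.001,-0.001,0.068],0,0.0],[[-0.001,-0.001,0.068],0,0.0],[[-0.001,-0.001,0.068],0,0.0]])

```text
time: 21.7
position: [0.5235, -0.0184, 0.1914]
eef_rot: [0.291, 3.126, -0.0]
wrist_force: [-0.1, 0.1, -0.6]
opening: 0.0171
grasp_force: 30.0
```

Request:
send_rows(series=[[[-0.015,0,0],0,0.0],[[-0.03,0,0],0,0.0],[[-0.04,0,0],0,0.0],[[-0.04,0,0],0,0.0]])

```text
time: 22.2
position: [0.5622, -0.0258, 0.1907]
eef_rot: [-0.291, -3.126, -0.001]
wrist_force: [-2.6, -0.3, 4.2]
opening: 0.0175
grasp_force: 30.0
```

```bash
python3 -c "
from w import *
where();go(.0571,.1877)"
```

```text
t 22.2 rest xy 0.0307 -0.0012 z 0.1907 op 0.0175 F [-2.6 -0.3  4.2] T [ 0.13  0.79 -0.02] g 30.0 yaw err -0.01
shift [-0.0264  0.0012  0.003 ] spin -0.0002 world [ 0.5883 -0.0295  0.1877]
```

Request:
send_rows(series=[[[0.006,0.001,0],0,0.0],[[0.008,0.001,0.006],0,0.0],[[0.008,0.001,0.0085],0,0.0],[[0.004,0.001,0.0085],0,0.0],[[0.004,0.001,0.0085],0,0.0]])

```text
time: 22.82
position: [0.557, -0.0239, 0.1813]
eef_rot: [-0.291, -3.124, -0.001]
wrist_force: [-3.2, 1.3, -0.7]
opening: 0.0179
grasp_force: 30.0
```

```bash
python3 -c "
from w import *
where();go(.0509,.1825)"
```

```text
t 22.82 rest xy 0.0253 -0.0002 z 0.1813 op 0.0179 F [-3.2  1.3 -0.7] T [ 0.25  1.06 -0.02] g 30.0 yaw err -0.0
shift [-0.0256  0.0002 -0.0013] spin -0.0001 world [ 0.5822 -0.0284  0.1825]
```

Request:
send_rows(series=[[[-0.012,0,0],0,0.0],[[-0.024,0,0],0,0.0],[[-0.036,0,0.002],0,0.0],[[-0.047,0,0.005],0,0.0],[[-0.047,0,0.005],0,0.0]])

```text
time: 23.45
position: [0.6042, -0.0327, 0.1759]
eef_rot: [-0.291, -3.125, -0.001]
wrist_force: [-4.1, 0.6, -1.1]
opening: 0.018
grasp_force: 30.0
```

```bash
python3 -c "
from prof import *
where();s,m,p=st()
pr=lambda th:[*(c+((p[:2]-c)@u-.159*np.cos(th))*u),p[2]-.003-.159*np.sin(th)]
print([(d,proj(cam('wrist',s),[pr(np.radians(d))])[0].round(0).tolist()) for d in (40,50,60,70,80)])
prof(13,pr(1.05));go(.0974,.1593)"
```

```text
t 23.45 rest xy 0.0733 -0.0002 z 0.1759 op 0.018 F [-4.1  0.6 -1.1] T [ 0.18  0.95 -0.  ] g 30.0 yaw err -0.01
[(40, [317.0, 36.0]), (50, [317.0, 70.0]), (60, [317.0, 102.0]), (70, [317.0, 133.0]), (80, [317.0, 164.0])]
pred [[317.1 102.9]]
90 (315, 319, 5) 96 (311, 324, 14) 102 (313, 322, 10) 108 (313, 321, 9) 114 (313, 322, 10) 120 (312, 322, 11) 126 (312, 322, 11) 132 (312, 321, 10) 138 (312, 322, 11) 144 (304, 330, 27) 150 (303, 330, 28) 156 (303, 331, 29) 162 (302, 332, 31) 168 (303, 332, 30) 174 (302, 331, 30) 180 (302, 331, 30) 186 (302, 332, 31) 192 (302, 344, 32) 198 (302, 332, 31) 204 (290, 344, 55) 210 (290, 344, 55) 216 (290, 344, 55) 222 (290, 344, 55) 228 (290, 344, 55) 234 (290, 344, 50) 240 (290, 344, 49) 246 (290, 344, 47) 252 (290, 344, 45) 258 (290, 344, 45) 264 (290, 344, 43) shift [-0.024   0.0002  0.0169] spin -0.0001 world [ 0.6279 -0.037   0.1593]
```

Request:
send_rows(series=[[[-0.006,0,0.003],0,0.0],[[-0.0125,0,0.007],0,0.0],[[-0.0185,0,0.012],0,0.0],[[-0.024,0,0.017],0,0.0],[[-0.024,0,0.017],0,0.0]])

```text
time: 24.12
position: [0.6305, -0.0377, 0.1604]
eef_rot: [0.291, 3.123, -0.0]
wrist_force: [0.7, -0.4, 0.3]
opening: 0.0179
grasp_force: 30.0
```

```bash
sed -i 's/range(90,270,6)/range(0,270,6)/' prof.py; python3 -c "
from prof import *
where();s,m,p=st()
pr=lambda th:[*(c+((p[:2]-c)@u-.159*np.cos(th))*u),p[2]-.003-.159*np.sin(th)]
print([(d,proj(cam('wrist',s),[pr(np.radians(d))])[0].round(0).tolist()) for d in (35,40,45,50)])
prof(14,pr(.7));go(.0622,.1298)"
```

```text
t 24.12 rest xy 0.1 -0.0002 z 0.1604 op 0.0179 F [ 0.7 -0.4  0.3] T [ 0.02  0.01 -0.02] g 30.0 yaw err -0.01
[(35, [317.0, 17.0]), (40, [317.0, 35.0]), (45, [317.0, 52.0]), (50, [317.0, 69.0])]
pred [[317.1  35. ]]
0 None 6 None 12 None 18 None 24 (311, 323, 13) 30 (309, 325, 17) 36 (312, 323, 12) 42 (312, 322, 11) 48 (312, 322, 11) 54 (312, 323, 12) 60 (312, 322, 11) 66 (312, 323, 12) 72 (312, 322, 11) 78 (312, 323, 12) 84 (312, 322, 11) 90 (312, 323, 12) 96 (310, 324, 15) 102 (302, 332, 31) 108 (302, 332, 31) 114 (302, 332, 31) 120 (301, 332, 32) 126 (301, 333, 33) 132 (301, 332, 32) 138 (301, 333, 33) 144 (301, 332, 32) 150 (301, 333, 33) 156 (301, 333, 33) 162 (301, 333, 33) 168 (301, 333, 33) 174 (301, 333, 33) 180 (290, 344, 55) 186 (290, 344, 55) 192 (290, 344, 55) 198 (290, 344, 55) 204 (290, 344, 55) 210 (290, 344, 55) 216 (290, 344, 55) 222 (290, 344, 55) 228 (290, 344, 55) 234 (290, 344, 54) 240 (290, 344, 50) 246 (290, 344, 50) 252 (290, 344, 47) 258 (290, 344, 45) 264 (290, 344, 44) shift [0.0374 0.0002 0.0302] spin -0.0002 world [ 0.5933 -0.0305  0.1298]
```

Request:
send_rows(series=[[[0.01,0,0.008],0,0.0],[[0.02,0,0.016],0,0.0],[[0.028,0,0.0228],0,0.0],[[0.033,0,0.0273],0,0.0],[[0.033,0,0.0273],0,0.0]])

```text
time: 24.8
position: [0.5965, -0.0312, 0.1332]
eef_rot: [0.291, 3.125, -0.0]
wrist_force: [2.0, -0.8, -0.4]
opening: 0.0177
grasp_force: 30.0
```

```bash
python3 -c "
from prof import *
where();prof(15,np.r_[c-.0604*u,.0239])"
```

```text
t 24.8 rest xy 0.0654 -0.0002 z 0.1332 op 0.0177 F [ 2.  -0.8 -0.4] T [-0.1  -0.46  0.01] g 30.0 yaw err -0.01
pred [[317.   30.3]]
0 (290, 344, 55) 6 None 12 None 18 None 24 (310, 324, 15) 30 (309, 326, 18) 36 (312, 323, 12) 42 (312, 323, 12) 48 (312, 322, 11) 54 (311, 323, 13) 60 (312, 323, 12) 66 (312, 323, 12) 72 (312, 322, 11) 78 (312, 323, 12) 84 (312, 322, 11) 90 (312, 323, 12) 96 (311, 324, 14) 102 (302, 332, 31) 108 (302, 332, 31) 114 (302, 332, 31) 120 (302, 332, 31) 126 (302, 332, 31) 132 (302, 332, 31) 138 (301, 333, 33) 144 (301, 332, 32) 150 (301, 333, 33) 156 (300, 333, 34) 162 (300, 333, 34) 168 (300, 333, 34) 174 (300, 334, 35) 180 (300, 334, 35) 186 (299, 334, 36) 192 (300, 334, 35) 198 (299, 335, 37) 204 (299, 335, 37) 210 (299, 334, 36) 216 (300, 334, 35) 222 (299, 335, 37) 228 (290, 344, 55) 234 (290, 344, 54) 240 (290, 344, 52) 246 (290, 344, 50) 252 (290, 344, 47) 258 (290, 344, 45) 264 (290, 344, 45)
```

Request:
send_rows(series=[[[0,0,0],0,0.021],[[0,0,0],0,0.03],[[0,0,0],0,0.045],[[0,0,0],0,0.05],[[0,0,0],0,0.05]])

```text
time: 25.48
position: [0.5956, -0.0311, 0.1326]
eef_rot: [-0.291, -3.128, -0.0]
wrist_force: [0.6, -0.3, -0.3]
opening: 0.0498
grasp_force: 0.0
```

Request:
send_rows(series=[[[0,0,-0.03],0,0.05],[[0,0,-0.065],0,0.05],[[0.03,0,-0.065],0,0.05],[[0.06,0,-0.065],0,0.05],[[0.06,0,-0.065],0,0.05]])

```text
time: 26.1
position: [0.535, -0.0196, 0.198]
eef_rot: [-0.291, -3.128, -0.0]
wrist_force: [0.3, 0.4, 0.1]
opening: 0.05
grasp_force: 0.0
```

```bash
python3 -c "
from prof import *
where();prof(16,np.r_[c-.0604*u,.0239])
s,m,p=st();f=lambda d:[*(c+(-.065+d*np.cos(.698))*u),.020+d*np.sin(.698)]
print(proj(cam('wrist',s),[f(.075)]))
a,b=cv2.imread('pics/w7.png'),cv2.imread('pics/w16.png');d=np.abs(a[100:290,290:345].astype(int)-b[100:290,290:345]).mean();print('diff',d)"
```

```text
t 26.1 rest xy 0.0028 -0.0 z 0.198 op 0.05 F [0.3 0.4 0.1] T [ 0.   -0.04 -0.01] g 0.0 yaw err 0.01
pred [[316.9 122.1]]
0 (290, 344, 55) 6 (290, 344, 55) 12 (290, 344, 55) 18 (290, 344, 55) 24 (290, 344, 55) 30 (290, 344, 55) 36 (290, 344, 55) 42 (290, 344, 55) 48 (290, 344, 55) 54 (290, 344, 55) 60 (290, 344, 55) 66 (290, 344, 55) 72 (290, 344, 55) 78 (290, 344, 55) 84 (290, 344, 55) 90 (290, 344, 55) 96 None 102 None 108 (344, 344, 1) 114 None 120 (311, 323, 13) 126 (313, 321, 9) 132 (313, 321, 9) 138 (313, 321, 9) 144 (313, 321, 9) 150 (313, 321, 9) 156 (313, 321, 9) 162 (313, 321, 9) 168 (313, 321, 9) 174 (313, 321, 9) 180 (313, 321, 9) 186 (307, 327, 21) 192 (306, 328, 23) 198 (306, 328, 23) 204 (306, 328, 23) 210 (306, 328, 23) 216 (306, 328, 23) 222 (306, 329, 24) 228 (305, 329, 25) 234 (305, 329, 25) 240 (305, 329, 25) 246 (305, 329, 25) 252 (305, 329, 25) 258 (290, 344, 29) 264 (290, 344, 55) [[317.05279556 186.09521057]]
diff 9.415279106858055
```

The ball is at row 120 (home prediction 122) and the neck is at row 185, both centred at column 317. The probe is home in the rest and released, so I'm handing in.

```bash
python3 -c "
from station import manip
print(manip.finish_job())"
```

```text
the job is handed in; nothing more can be done
None
```

The job is handed in: I laid the probe in the leaning rest and let go, stood it upright on the middle of the retainer's channel floor for over a second at about 7 N (peak about 12 N), then laid it back in the rest and released it; my last image measurement put it at home there, but I did not re-check the retainer, insulator, clip board or carbon insert at the end, and the hand-in gave no verdict.

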